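# Load the long board carrier onto the tester's presence switch

### The arm

A 6-joint arm with a two-finger parallel gripper is mounted at the origin on the work surface. World frame = base frame: x ahead of the robot, y to its left, z up, the work surface at z = 0. Lengths are in m, angles in rad, forces in N, time in s.
With the tool pointing down it reaches from about 0.25 to 0.8 m from the base axis. Payload 3.9 kg.
Tool frame: the origin (TCP) lies at the very end of the fingers, on their centre line; the grasp point (between the pads) lies 19 mm behind it; z points along the fingers, y is the line along which they close (so a half turn about z gives the same grasp; the last joint's range is limited). The gripper opens to 85 mm and grips with 20 to 120 N. Pads are 22 mm wide; open, the fingers measure 114 mm over their backs; the gripper's body (76 mm by 85 mm) begins 54 mm behind the grasp point. The pads swing forward as they close: fully open they stand 13 mm farther back than shut.
Start: joints at [1.178, 0.26, -0.138, 1.173, 0, 1.571], TCP at [0.201, 0.485, 0.231] pointing down, gripper open.
Joint ranges: [-2.78, 2.78], [-0.83, 1.72], [-1.28, 1.37], [-1.9, 2.12], [-1.57, 1.48], [-3.14, 3.14]. Speed limits (rad/s): [2.57, 2.57, 3.14, 3.14, 3.14, 3.14].

### API

Orientations are given as a 3x3 rotation matrix whose columns are the frame's x, y, z axes.
In Python, from rig import robot gives the robot as it stands.
- The arm moves only by the shell command python3 -m inch 'ROWS' [FORCE]. ROWS is JSON, a list of rows, each an object with "jaw": the opening, from 0 (shut) to 1 (fully open); "offset": the shift along the tool's x, y, z scaled (see below), a list of three; "turn": the turn, a rotation vector about the tool's x, y, z scaled (see below), a list of three. In form: [{"jaw": jaw, "offset": [tx, ty, tz], "turn": [ax, ay, az]}, ...]. A call has 1 to 8 rows; each row shifts and turns the commanded pose from where the row before left it, along the tool's axes as they then stand; what a row does not reach is not made up. The controller multiplies each number of a shift by 0.1 m and each number of a turn by 45 degrees. A row lasts 1/12 s, in which the tool goes at most 41.7 mm and 7.16 degrees, less where a joint would pass 70% of its speed; a pose out of reach is approached as far as the arm can. A call with a number of a shift or a turn outside -1 to 1 is refused whole. A call with a gripper value outside its range is refused whole. The fingers move at their own pace and stop on an object; FORCE is the grip in N (left out, the last holds). Time passes only in rows, so rows that do not move let the fingers close. It gives the time, the measured TCP pose, the force, the opening and the grip force at its end, in the units of the state.
- robot.get_state(): the state, without advancing time (a new reading comes with each control period).
- robot.read_camera(name): name is "scene" or "top" or "wrist"; returns (picture, depth): 400x640x3 uint8, red, green, blue; 400x640 float32, m along the optical axis (not along the pixel's ray), 0 where there is no reading.
- robot.calibration(name): a dict with "fovy" (degrees; the focal length in pixels is half the picture's height over the tangent of half this angle, whatever the lens; pixels are square), "cx", "cy" (the principal point, pixels), "k1" (the pictures are not rectified: a ray, as slopes to the right and down, at radius r is drawn at 1 + k1 r^2 times it, then the intrinsics apply), "origin" and "rotation" of the camera in the world. Camera axes: x right, y down, z forward; pixel columns grow to the right and rows downward; lengths in m; the calibration is good to about 2 mm. A picture is of the moment at which its call begins: read the wrist's pose just before it. calibration takes no time and is no camera call; for the wrist camera it gives the pose at the moment of the call.
- robot.job_done(): hands the job in; it is judged then, once.
The state is a dict: "t": time; "qpos": joint angles; "dq": joint speeds; "tau": joint torques, N m; "position": TCP position; "eef_rot": TCP orientation; "ft_force": force on the tool from outside, world axes, zero at the start; "ft_torque": the same for the moment, N m; "width": finger opening in m; "grasp_force": force on a finger pad.
Only numpy, scipy, OpenCV 4.12 (cv2) and the standard library are available. Lean on these libraries where they do the work, as an engineer would, in place of code of your own. Each camera call takes 0.05 s, during which the arm holds its last target. There are 200 camera calls.

### The job

Of the two board carriers on the bench, take the long one by its grip rib and lay it flat in the test nest, lengthwise, so that its end holds the presence-switch lever down; then let go of it. Lower it in gently rather than dropping it, and leave the short carrier where it is.

Things in the scene. Friction and masses are not known exactly. Their poses are not given: they have to be found in the camera images.
- long_carrier: aluminium plate 140 x 80 x 6 mm with green circuit boards on top (5 mm high) and a black upright grip rib in its middle: 56 mm along the carrier's x, 20 mm thick along y, top 52 mm above the plate's underside. Origin: centre of the underside; x along the length, z up. Both ends alike; 0.2 to 0.45 kg, loose on the bench.
- short_carrier: aluminium plate 92 x 80 x 6 mm with green circuit boards on top (5 mm high) and a black upright grip rib in its middle: 56 mm along the carrier's x, 20 mm thick along y, top 52 mm above the plate's underside. Origin: centre of the underside; x along the length, z up. A bystander, shorter but of the same build.
- test_nest: fixed metal fixture 212 x 124 mm with an open pocket 164 mm long (its x) and 104 mm wide (y). Origin: under the pocket's centre at bench height, z up. Two ledges carry the carrier's underside at z = 20 mm; the fences rise to z = 28 mm and leave the long carrier 12 mm of play each way. Either end of the carrier may point to the switch, a black block outside the pocket's +x end.
- switch_lever (a joint): sprung steel strip 40 mm long, white roller at its tip, hinged across the pocket's middle at nest x = 80, z = 14 mm, leaning up towards the pocket's centre (roller at x = 48, top z = 43 mm). In rad: 0 up, growing as the tip is pushed down, stop at 0.70; a plate on the ledges holds it at about 0.61. About 0.5 N at the tip: the carrier's weight holds it down.

How it is judged:
At the end, for the whole second after the job is handed in: the long carrier lies released and at rest in the nest's pocket, lengthwise (within 0.35 rad), centred within 20 mm, flat on the ledges (within 4 mm and 0.06 rad), and the switch lever is down (joint above 0.5 rad) (value of joint switch_lever above 0.5 rad and x of long_carrier in the frame of test_nest between -0.02 and 0.02 m and y of long_carrier in the frame of test_nest between -0.02 and 0.02 m and z of long_carrier in the frame of test_nest between 0.014 and 0.024 m and angle between the z axis of long_carrier and the z axis of test_nest, either way round below 0.06 rad and angle between the x axis of long_carrier and the x axis of test_nest, either way round below 0.35 rad and linear speed of long_carrier below 0.02 m/s and contact force between the fingers and long_carrier below 0.1 N); the robot touches nothing.
It fails at once if the short carrier is shifted by more than 30 mm (distance of short_carrier from where it was at the start of the episode above 0.03 m).
It fails at once if the long carrier is let fall: more than 0.7 m/s without the fingers on it (a drop of some 25 mm) (linear speed of long_carrier above 0.7 m/s and contact force between the fingers and long_carrier below 0.1 N).
It also fails if it takes over 40 s, if anything falls off the work surface, if the arm or the gripper's body presses on something with over 40 N, if the wrist force passes 120 N, or if a joint passes its speed limit or range.

## Working session

There is one attempt and no reset: what is moved stays moved. The work goes in short steps, Python scripts to look and compute and a shell command to move; the robot and the scene stay as the last step left them, time stands still between calls to the robot, and variables do not carry over. Pictures are saved under pics/ and viewed, at most 10 in all, crops included, and the job is handed in when it is done.

```bash
mkdir -p pics; cat > h.py <<'E'
import numpy as np,cv2
from rig import robot
def K(c): 
    f=200/np.tan(np.radians(c['fovy'])/2); return f
def pts(c,depth):
    h,w=depth.shape;f=K(c);v,u=np.mgrid[:h,:w]
    cam=np.array([[f,0,c['cx']],[0,f,c['cy']],[0,0,1]])
    p=cv2.undistortPoints(np.stack([u,v],-1).reshape(-1,1,2).astype(np.float64),cam,np.array([c['k1'],0,0,0.]))
    p=p.reshape(h,w,2)
    P=np.dstack([p*depth[...,None],depth])
    return P@np.array(c['rotation']).T+np.array(c['origin'])
def look(name):
    c=robot.calibration(name);im,d=robot.read_camera(name);return c,im,d,pts(c,d)
E
python3 - <<'E'
from h import *
for n in ['top','scene']:
    c,im,d,P=look(n);print(n,c['origin'],c['fovy'],c['k1']);cv2.imwrite(f'pics/{n}0.png',im[...,::-1]);np.savez(f'{n}0.npz',im=im,P=P,d=d)
print(robot.get_state())
E
```

```text
top [0.32214449 0.01135576 1.00901098] 57.12558317158101 -0.0006420630043086282
scene [0.83739947 0.53569194 0.84170868] 48.295005128214086 -0.0517694410476083
{'t': 0.1, 'qpos': array([ 1.17798504e+00,  2.60609118e-01, -1.39263290e-01,  1.17269469e+00,
       -4.27454764e-06,  1.57083435e+00]), 'dq': array([ 3.33177229e-05, -2.05408160e-03,  2.18974814e-03, -8.42616038e-04,
       -1.07065851e-04, -1.45194921e-03]), 'tau': array([ 1.98702422e-03, -4.06509769e+01,  2.54527527e+01,  1.01417553e-02,
        2.31994627e-04,  2.44128694e-05]), 'position': array([0.20072632, 0.48443888, 0.23054418]), 'eef_rot': array([[-9.23822034e-01,  3.82821624e-01, -6.73879479e-04],
       [ 3.82822217e-01,  9.23820582e-01, -1.63753969e-03],
       [-4.34187177e-06, -1.77077128e-03, -9.99998432e-01]]), 'ft_force': array([-0.26926061,  0.49286681,  0.22548737]), 'ft_torque': array([0.02206876, 0.01028198, 0.00138829]), 'grasp_force': 0.0, 'width': 0.08575333188068268}
```

View pics/top0.png

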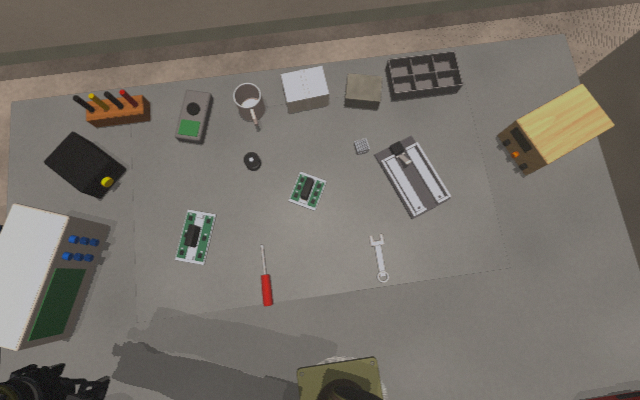

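View pics/scene0.png

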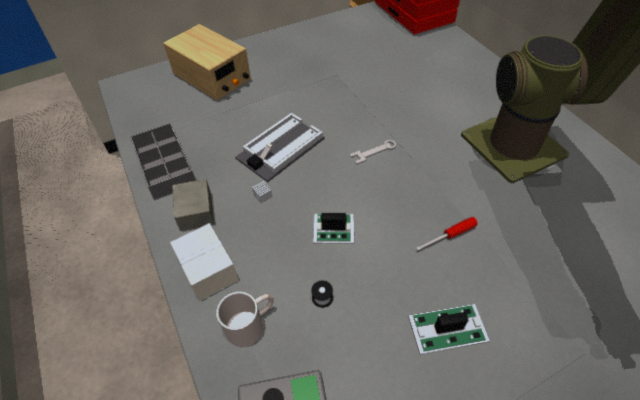

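The top view shows the long carrier at about (195,237), the short one at (308,190) and the nest at (415,177). The switch is at the nest's upper-left end, near (398,150). Next I'll measure them from depth.

```bash
cat > m.py <<'E'
from h import *
z=np.load('top0.npz');P=z['P'];im=z['im']
print('table z',np.median(P[260:290,200:240,2]))
def rect(n,box,lo,hi):
    u0,u1,v0,v1=box;Q=P[v0:v1,u0:u1].reshape(-1,3);Q=Q[(Q[:,2]>lo)&(Q[:,2]<hi)]
    r=cv2.minAreaRect((Q[:,:2]*1000).astype(np.float32));b=cv2.boxPoints(r)
    print(n,len(Q),'c',np.round(r[0]),'size',np.round(r[1]),r[2],'z',np.percentile(Q[:,2],[5,50,95]).round(3));print(b.round().tolist())
rect('long plate',(165,230,200,275),.003,.02)
rect('long rib',(165,230,200,275),.035,.06)
rect('short plate',(280,335,165,215),.003,.02)
rect('short rib',(280,335,165,215),.035,.06)
rect('nest',(370,455,132,222),.012,.035)
rect('nestlow',(370,455,132,222),.022,.04)
rect('switch',(370,455,132,222),.036,.09)
A=cv2.resize(im[200:275,150:240],None,fx=4.4,fy=4.4,interpolation=2)
B=cv2.resize(im[130:222,365:460],None,fx=4.4,fy=4.4,interpolation=2)[:, :]
H=max(A.shape[0],B.shape[0]);A=np.pad(A,((0,H-A.shape[0]),(0,0),(0,0)));cv2.imwrite('pics/crop.png',np.hstack([B[...,::-1],]) )
E
python3 m.py
```

```text
table z 0.0007695377484142618
long plate 1588 c [470. 329.] size [177. 206.] 85.01693725585938 z [0.003 0.007 0.013]
[[360.0, 250.0], [565.0, 232.0], [580.0, 408.0], [375.0, 426.0]]
long rib 199 c [472. 331.] size [21. 55.] 70.69935607910156 z [0.039 0.051 0.054]
[[442.0, 330.0], [495.0, 312.0], [502.0, 332.0], [449.0, 350.0]]
short plate 931 c [562.  14.] size [153. 142.] 82.16179656982422 z [0.003 0.007 0.013]
[[481.0, -52.0], [621.0, -72.0], [642.0, 80.0], [502.0, 99.0]]
short rib 166 c [557.  13.] size [20. 56.] 61.30537033081055 z [0.043 0.052 0.055]
[[528.0, 17.0], [577.0, -10.0], [587.0, 8.0], [537.0, 35.0]]
nest 2137 c [ 556. -285.] size [210. 123.] 19.231922149658203 z [0.014 0.021 0.03 ]
[[437.0, -262.0], [477.0, -378.0], [676.0, -309.0], [636.0, -192.0]]
nestlow 933 c [ 558. -285.] size [205. 122.] 20.582258224487305 z [0.022 0.027 0.031]
[[441.0, -264.0], [484.0, -378.0], [676.0, -306.0], [633.0, -192.0]]
switch 24 c [ 593. -272.] size [12. 17.] 17.18903350830078 z [0.036 0.042 0.045]
[[585.0, -266.0], [590.0, -282.0], [601.0, -278.0], [596.0, -262.0]]
```

View pics/crop.png

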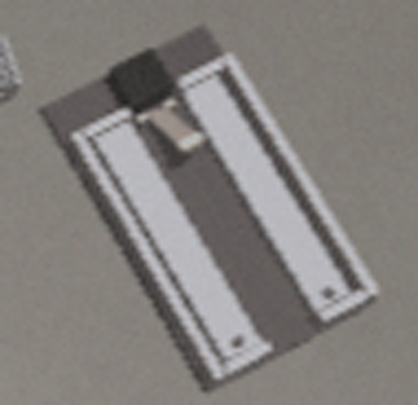

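The crop shows the fences open towards the switch, with a dark base extending past the pocket at the switch end. So the pocket centre isn't the outline's centre. I'll refine it in the nest's own axes, and check the carrier plate and rib the same way.

```bash
cat > m2.py <<'E'
from h import *
z=np.load('top0.npz');P=z['P'];im=z['im'].astype(int)
Q=P[125:230,360:465].reshape(-1,3)
# angle: best by minimal area of robust extents
def ext(Q,a,c):
    R=np.array([[np.cos(a),np.sin(a)],[-np.sin(a),np.cos(a)]]);return (Q[:,:2]-c)@R.T
N=Q[(Q[:,2]>.012)&(Q[:,2]<.05)]
best=min(np.radians(np.arange(15,26,.25)),key=lambda a:np.prod([np.ptp(np.percentile(k,[.5,99.5])) for k in ext(N,a,[.55,-.285]).T]))
print('nest angle',np.degrees(best))
for a in [best]:
    e=ext(Q,a,[.543,-.290])*1000;m=abs(e[:,1])<70
    e=e;zz=Q[:,2]*1000
    print('along x, |y| in 20..38'); 
    for x in range(-104,128,4):
        k=(abs(e[:,0]-x)<2)&(abs(e[:,1])>20)&(abs(e[:,1])<40); print(x,np.round(np.median(zz[k])) if k.any() else None,end='; ')
    print('\nacross');
    for y in range(-72,73,3):
        k=(abs(e[:,1]-y)<1.5)&(e[:,0]>-70)&(e[:,0]<30); print(y,np.round(np.median(zz[k])),end='; ')
    k=zz>34; print('\nlever',e[k].round().tolist(),zz[k].round())
for n,(u0,u1,v0,v1),c in [('long',(165,230,200,275),[.471,.330]),('short',(280,335,165,215),[.56,.013])]:
    Q=P[v0:v1,u0:u1].reshape(-1,3);Q=Q[(Q[:,2]>.0042)&(Q[:,2]<.02)]
    Q=Q[np.linalg.norm(Q[:,:2]-c,axis=1)<.085]
    a=min(np.radians(np.arange(-40,0,.5)),key=lambda a:np.prod([np.ptp(np.percentile(k,[1,99])) for k in ext(Q,a,c).T]))
    e=ext(Q,a,c);print(n,np.degrees(a),np.percentile(e*1000,[1,99],axis=0).round().tolist())
E
python3 m2.py
```

```text
nest angle 25.75
along x, |y| in 20..38
-104 0.0; -100 2.0; -96 2.0; -92 3.0; -88 10.0; -84 27.0; -80 25.0; -76 23.0; -72 21.0; -68 20.0; -64 20.0; -60 21.0; -56 19.0; -52 20.0; -48 21.0; -44 20.0; -40 21.0; -36 21.0; -32 21.0; -28 20.0; -24 20.0; -20 21.0; -16 20.0; -12 21.0; -8 21.0; -4 20.0; 0 20.0; 4 20.0; 8 20.0; 12 21.0; 16 21.0; 20 20.0; 24 20.0; 28 19.0; 32 19.0; 36 20.0; 40 20.0; 44 20.0; 48 19.0; 52 20.0; 56 20.0; 60 20.0; 64 20.0; 68 19.0; 72 20.0; 76 19.0; 80 19.0; 84 22.0; 88 20.0; 92 27.0; 96 27.0; 100 11.0; 104 10.0; 108 8.0; 112 9.0; 116 9.0; 120 8.0; 124 4.0; 
across
-72 3.0; -69 1.0; -66 3.0; -63 nan; -60 29.0; -57 28.0; -54 25.0; -51 24.0; -48 20.0; -45 20.0; -42 20.0; -39 20.0; -36 20.0; -33 20.0; -30 20.0; -27 21.0; -24 20.0; -21 18.0; -18 12.0; -15 10.0; -12 8.0; -9 9.0; -6 8.0; -3 9.0; 0 8.0; 3 9.0; 6 8.0; 9 9.0; 12 9.0; 15 9.0; 18 10.0; 21 20.0; 24 20.0; 27 20.0; 30 20.0; 33 20.0; 36 21.0; 39 21.0; 42 20.0; 45 19.0; 48 20.0; 51 19.0; 54 27.0; 57 27.0; 60 21.0; 63 12.0; 66 5.0; 69 1.0; 72 1.0; 
lever [[-68.0, 367.0], [-68.0, 367.0], [-68.0, 367.0], [-68.0, 367.
[... 813 characters left out ...]
.0, 367.0], [-68.0, 367.0], [-68.0, 367.0], [-68.0, 367.0], [-68.0, 367.0], [-68.0, 367.0], [-68.0, 367.0], [-68.0, 367.0], [-68.0, 367.0], [-68.0, 367.0]] [1009. 1009. 1009. 1009. 1009. 1009. 1009.   35.   34.   37.   35.   42.
   42.   43.   36.   36.   40.   44.   43.   45.   43.   41.   39.   43.
   44.   43.   45.   43.   38.   44.   43.   41.   36. 1009.   41.   38.
 1009. 1009. 1009. 1009. 1009. 1009. 1009. 1009. 1009. 1009. 1009. 1009.
 1009. 1009. 1009. 1009. 1009. 1009. 1009. 1009. 1009. 1009. 1009. 1009.
 1009. 1009. 1009. 1009. 1009. 1009. 1009. 1009.]
long -19.0 [[-68.0, -50.0], [69.0, 51.0]]
short -23.0 [[-50.0, -63.0], [51.0, 69.0]]
  return _methods._mean(a, axis=axis, dtype=dtype,
  ret = ret.dtype.type(ret / rcount)
```

```bash
cat > m3.py <<'E'
from h import *
from scipy.optimize import differential_evolution as DE
z=np.load('top0.npz');P=z['P']
def fit(box,T,b):
    u0,u1,v0,v1=box;Q=P[v0:v1,u0:u1].reshape(-1,3);Q=Q[(Q[:,2]<.1)]
    def cost(p):
        c,s=np.cos(p[2]),np.sin(p[2]);d=Q[:,:2]-p[:2];x=d[:,0]*c+d[:,1]*s;y=-d[:,0]*s+d[:,1]*c
        return np.minimum(abs(T(x*1000,y*1000)-Q[:,2]*1000),12).mean()
    r=DE(cost,b,seed=1,popsize=25,tol=1e-6);print(r.x[:2].round(4),np.degrees(r.x[2]).round(2),r.fun)
def nest(x,y):
    ay=abs(y);h=np.zeros_like(x)
    h[(x>-92)&(x<120)&(ay<62)]=9
    h[(abs(x)<92)&(ay>20)&(ay<62)]=28
    h[(abs(x)<82)&(ay>20)&(ay<52)]=20
    return h
def car(L):
    def f(x,y):
        h=np.zeros_like(x);h[(abs(x)<L/2)&(abs(y)<40)]=8.5;h[(abs(x)<28)&(abs(y)<10)]=52;return h
    return f
fit((370,460,125,228),nest,[(.5,.6),(-.34,-.24),(0.1,.7)])
fit((165,230,200,275),car(140),[(.44,.5),(.3,.36),(-.7,0)])
fit((280,335,165,215),car(92),[(.53,.59),(-.02,.05),(-.8,0)])
E
python3 m3.py
```

```text
[ 0.5469 -0.2903] 19.89 2.357655979041323
[0.4726 0.332 ] -17.96 1.952226930049087
[0.5575 0.0124] -28.54 1.8857480296512676
```

Measurements are consistent:

| Object | Position (x, y) in m | Angle |
|---|---|---|
| Nest pocket | (0.547, -0.290) | 19.9° |
| Long carrier | (0.4726, 0.3315) | about -18.3° |

The roller lies at nest x of about 48 mm, as it should. The first move is a turn of 4.3°, then the approach.

```bash
python3 -m inch '[{"jaw":1,"offset":[0,0,0],"turn":[0,0,-0.095]},{"jaw":1,"offset":[-0.3,-0.06,0],"turn":[0,0,0]},{"jaw":1,"offset":[-0.3,-0.06,0],"turn":[0,0,0]},{"jaw":1,"offset":[-0.3,-0.06,0],"turn":[0,0,0]},{"jaw":1,"offset":[-0.3,-0.06,0],"turn":[0,0,0]},{"jaw":1,"offset":[-0.3,-0.06,0],"turn":[0,0,0]},{"jaw":1,"offset":[-0.3,-0.06,0],"turn":[0,0,0]},{"jaw":1,"offset":[-0.3,-0.06,0],"turn":[0,0,0]}]'
cat > g.py <<'E'
import sys
from h import *
# usage: x y z yawdeg(tool y axis) -> offsets (units) after turning, and turn units
x,y,zz,a=map(float,sys.argv[1:5]);s=robot.get_state();R=np.array(s['eef_rot']);p=np.array(s['position'])
cur=np.degrees(np.arctan2(R[1,1],R[0,1]));a=np.radians(a)
Y=np.array([np.cos(a),np.sin(a),0]);Z=np.array([0,0,-1.]);X=np.cross(Y,Z)
d=np.array([x,y,zz])-p
print('t',s['t'],'pos',p.round(4),'yaw',cur.round(2),'tilt',R[:2,2].round(4),'q',s['qpos'].round(2),'F',s['ft_force'].round(1))
print('turn z units',-(np.degrees(a)-cur)/45,'after turn off',(np.array([X,Y,Z])@d/.1).round(3),'in current axes',(R.T@d/.1).round(3))
E
python3 g.py .4726 .3315 .12 71.9
```

```text
t: 0.77
position: [0.3882, 0.3782, 0.2309]
eef_rot: [[-0.95, 0.313, -0.001], [0.313, 0.95, -0.001], [0.0, -0.001, -1.0]]
ft_force: [1.3, 0.8, -0.5]
width: 0.0852
grasp_force: 0.0
t 0.7667 pos [0.3882 0.3782 0.2309] yaw 71.77 tilt [-0.0007 -0.0007] q [ 0.77  0.29 -0.1   1.18  0.    1.09] F [ 1.3  0.8 -0.5]
turn z units -0.0028261499609025503 after turn off [-0.948 -0.182  1.109] in current axes [-0.949 -0.179  1.108]
```

```bash
python3 -m inch '[{"jaw":1,"offset":[-0.3,-0.06,0.2],"turn":[0,0,0]},{"jaw":1,"offset":[-0.3,-0.06,0.2],"turn":[0,0,0]},{"jaw":1,"offset":[-0.2,-0.06,0.2],"turn":[0,0,0]},{"jaw":1,"offset":[0,0,0.2],"turn":[0,0,0]},{"jaw":1,"offset":[0,0,0],"turn":[0,0,0]},{"jaw":1,"offset":[0,0,0],"turn":[0,0,0]}]'
python3 g.py .4726 .3315 .022 71.9
python3 - <<'E'
from h import *
c,im,d,P=look('wrist');cv2.imwrite('pics/w1.png',im[...,::-1])
Q=P.reshape(-1,3);Q=Q[(d.ravel()>0)&(np.linalg.norm(Q[:,:2]-[.4726,.3315],axis=1)<.09)]
for lo,hi in [(.046,.058),(.004,.02)]:
    q=Q[(Q[:,2]>lo)&(Q[:,2]<hi)];r=cv2.minAreaRect((q[:,:2]*1000).astype(np.float32));print(len(q),r)
E
```

```text
t: 1.27
position: [0.4565, 0.3363, 0.15]
eef_rot: [[-0.95, 0.313, -0.003], [0.313, 0.95, -0.002], [0.003, -0.003, -1.0]]
ft_force: [0.2, -0.3, 0.7]
width: 0.0856
grasp_force: 0.0
t 1.2667 pos [0.4565 0.3363 0.15  ] yaw 71.74 tilt [-0.0035 -0.0023] q [ 0.63  0.38 -0.18  1.01  0.    0.95] F [ 0.2 -0.3  0.7]
turn z units -0.003581152253427591 after turn off [-0.168  0.005  1.28 ] in current axes [-0.171  0.009  1.28 ]
1508 ((472.036376953125, 333.65570068359375), (19.8693904876709, 55.19622039794922), 72.02023315429688)
9351 ((472.04205322265625, 333.7830810546875), (79.98701477050781, 138.7886505126953), 72.09609985351562)
```

View pics/w1.png

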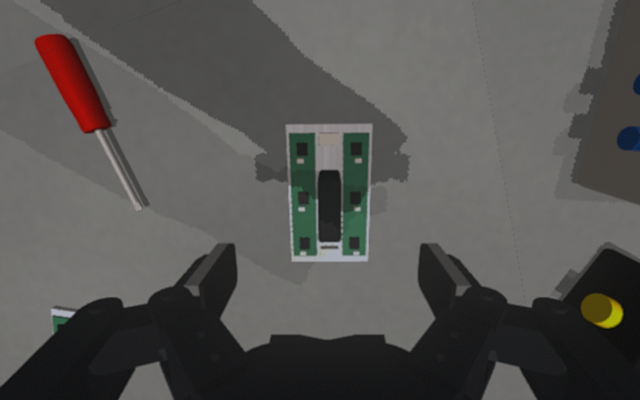

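The wrist view shows the carrier centred between the open fingers, with the rib at about (330,205). The depth fit gives an 80 x 139 mm plate, so it is the long one, at (0.472, 0.3337). Now I'll descend and grip.

```bash
python3 -m inch '[{"jaw":1,"offset":[-0.16,0.02,0.2],"turn":[0,0,0]},{"jaw":1,"offset":[0,0,0.25],"turn":[0,0,0]},{"jaw":1,"offset":[0,0,0.25],"turn":[0,0,0]},{"jaw":1,"offset":[0,0,0.25],"turn":[0,0,0]},{"jaw":1,"offset":[0,0,0.2],"turn":[0,0,0]},{"jaw":1,"offset":[0,0,0.12],"turn":[0,0,0]},{"jaw":1,"offset":[0,0,0],"turn":[0,0,0]},{"jaw":1,"offset":[0,0,0],"turn":[0,0,0]}]' 60
python3 g.py .472 .3335 .022 72
python3 -m inch '[{"jaw":0,"offset":[0,0,0],"turn":[0,0,0]},{"jaw":0,"offset":[0,0,0],"turn":[0,0,0]},{"jaw":0,"offset":[0,0,0],"turn":[0,0,0]},{"jaw":0,"offset":[0,0,0],"turn":[0,0,0]},{"jaw":0,"offset":[0,0,0],"turn":[0,0,0]},{"jaw":0,"offset":[0,0,0],"turn":[0,0,0]},{"jaw":0,"offset":[0,0,0],"turn":[0,0,0]},{"jaw":0,"offset":[0,0,0],"turn":[0,0,0]}]' 60
```

```text
t: 1.98
position: [0.4734, 0.3352, 0.0253]
eef_rot: [[-0.95, 0.312, 0.001], [0.312, 0.95, 0.001], [-0.0, 0.001, -1.0]]
ft_force: [0.6, -0.1, -0.6]
width: 0.0854
grasp_force: 0.0
t 1.9833 pos [0.4734 0.3352 0.0253] yaw 71.85 tilt [0.0007 0.0006] q [ 0.62  0.51 -0.33  0.73  0.    0.93] F [ 0.6 -0.1 -0.6]
turn z units -0.003435607056941434 after turn off [ 0.008 -0.021  0.033] in current axes [ 0.008 -0.021  0.033]
t: 2.65
position: [0.4738, 0.3342, 0.025]
eef_rot: [[-0.95, 0.313, 0.001], [0.313, 0.95, 0.0], [-0.001, 0.0, -1.0]]
ft_force: [-0.3, -1.2, 6.2]
width: 0.0191
grasp_force: 60.6
```

```bash
python3 -m inch '[{"jaw":0,"offset":[0,0,-0.08],"turn":[0,0,0]},{"jaw":0,"offset":[0,0,-0.15],"turn":[0,0,0]},{"jaw":0,"offset":[0,0,-0.2],"turn":[0,0,0]},{"jaw":0,"offset":[0,0,-0.2],"turn":[0,0,0]},{"jaw":0,"offset":[0,0,-0.2],"turn":[0,0,0]},{"jaw":0,"offset":[0,0,-0.2],"turn":[0,0,0]},{"jaw":0,"offset":[0,0,-0.1],"turn":[0,0,0]},{"jaw":0,"offset":[0,0,0],"turn":[0,0,0]}]'
python3 g.py .547 -.290 .14 110
python3 - <<'E'
from h import *
c,im,d,P=look('wrist');s=robot.get_state();cv2.imwrite('pics/w2.png',im[...,::-1])
R=np.array(s['eef_rot']);p=np.array(s['position']);Q=(P.reshape(-1,3)-p)@R;Q=Q[d.ravel()>0]*1000
# carrier in tool frame: underside at tool z ~ +25
q=Q[(Q[:,2]>5)&(Q[:,2]<32)&(abs(Q[:,0])<85)&(abs(Q[:,1])<48)]
print(len(q),cv2.minAreaRect(q[:,:2].astype(np.float32)))
A=np.c_[q[:,:2],np.ones(len(q))];print('plane (slope x,y,z0)',np.linalg.lstsq(A,q[:,2],rcond=None)[0])
E
```

```text
t: 3.32
position: [0.4747, 0.3352, 0.1396]
eef_rot: [[-0.95, 0.313, 0.003], [0.313, 0.95, 0.003], [-0.002, 0.004, -1.0]]
ft_force: [0.8, -0.0, -3.1]
width: 0.0184
grasp_force: 59.6
t 3.3167 pos [0.4747 0.3352 0.1396] yaw 71.77 tilt [0.0034 0.0026] q [ 0.61  0.4  -0.17  0.99  0.    0.93] F [ 0.8 -0.  -3.1]
turn z units -0.8495875399689842 after turn off [ 1.459e+00 -6.122e+00 -4.000e-03] in current axes [-2.642 -5.712 -0.018]
19299 ((0.4286956787109375, 1.8371925354003906), (80.23028564453125, 139.59732055664062), 89.80657958984375)
plane (slope x,y,z0) [ 7.86989168e-03 -2.70368077e-03  1.62529239e+01]
```

View pics/w2.png

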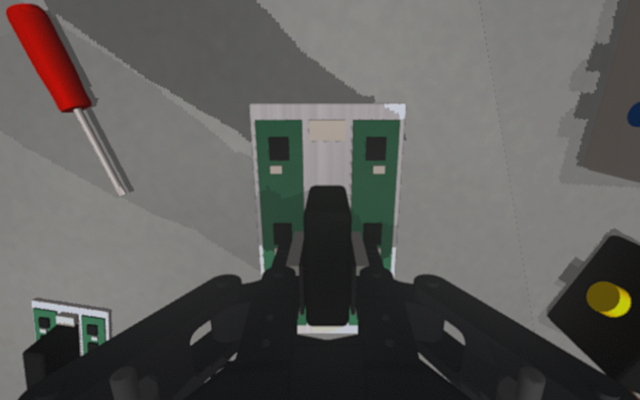

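The carrier is held level and centred: (0.4, 1.8) mm in the tool frame, with the rib between the pads at (327,255). Now I'll carry it across, with the underside about 60 mm above the short carrier's rib.

```bash
python3 -m inch '[{"jaw":0,"offset":[-0.07,-0.15,0],"turn":[0,0,0]},{"jaw":0,"offset":[-0.12,-0.26,0],"turn":[0,0,0]},{"jaw":0,"offset":[-0.14,-0.3,0],"turn":[0,0,0]},{"jaw":0,"offset":[-0.14,-0.3,0],"turn":[0,0,0]},{"jaw":0,"offset":[-0.14,-0.3,0],"turn":[0,0,0]},{"jaw":0,"offset":[-0.14,-0.3,0],"turn":[0,0,0]},{"jaw":0,"offset":[-0.14,-0.3,0],"turn":[0,0,0]},{"jaw":0,"offset":[-0.14,-0.3,0],"turn":[0,0,0]}]' && python3 -m inch '[{"jaw":0,"offset":[-0.14,-0.3,0],"turn":[0,0,0]},{"jaw":0,"offset":[-0.14,-0.3,0],"turn":[0,0,0]},{"jaw":0,"offset":[-0.14,-0.3,0],"turn":[0,0,0]},{"jaw":0,"offset":[-0.14,-0.3,0],"turn":[0,0,0]},{"jaw":0,"offset":[-0.14,-0.3,0],"turn":[0,0,0]},{"jaw":0,"offset":[-0.14,-0.3,0],"turn":[0,0,0]},{"jaw":0,"offset":[-0.14,-0.3,0],"turn":[0,0,0]},{"jaw":0,"offset":[-0.14,-0.3,0],"turn":[0,0,0]}]'
python3 g.py .547 -.290 .14 110
```

```text
t: 4.03
position: [0.5006, 0.0903, 0.1354]
eef_rot: [[-0.95, 0.313, -0.003], [0.313, 0.95, -0.001], [0.003, -0.002, -1.0]]
ft_force: [0.6, -0.9, -2.4]
width: 0.0187
grasp_force: 59.5
t: 4.7
position: [0.532, -0.1721, 0.1352]
eef_rot: [[-0.95, 0.313, -0.003], [0.313, 0.95, 0.001], [0.004, 0.0, -1.0]]
ft_force: [1.0, 0.2, -3.6]
width: 0.0193
grasp_force: 59.6
t 4.7 pos [ 0.532  -0.1721  0.1352] yaw 71.76 tilt [-0.0034  0.0013] q [-0.31  0.38 -0.23  0.97  0.    0.01] F [ 1.   0.2 -3.6]
turn z units -0.8498188536893884 after turn off [ 0.262 -1.159 -0.048] in current axes [-0.512 -1.072 -0.05 ]
```

```bash
python3 -m inch '[{"jaw":0,"offset":[0,0,0],"turn":[0,0,-0.11]},{"jaw":0,"offset":[0,0,0],"turn":[0,0,-0.11]},{"jaw":0,"offset":[0,0,0],"turn":[0,0,-0.11]},{"jaw":0,"offset":[0,0,0],"turn":[0,0,-0.11]},{"jaw":0,"offset":[0,0,0],"turn":[0,0,-0.11]},{"jaw":0,"offset":[0,0,0],"turn":[0,0,-0.11]},{"jaw":0,"offset":[0,0,0],"turn":[0,0,-0.11]},{"jaw":0,"offset":[0,0,0],"turn":[0,0,-0.08]}]' && python3 -m inch '[{"jaw":0,"offset":[0.05,-0.2,0],"turn":[0,0,0]},{"jaw":0,"offset":[0.05,-0.2,0],"turn":[0,0,0]},{"jaw":0,"offset":[0.05,-0.2,0],"turn":[0,0,0]},{"jaw":0,"offset":[0.05,-0.2,0],"turn":[0,0,0]},{"jaw":0,"offset":[0.05,-0.2,0],"turn":[0,0,0]},{"jaw":0,"offset":[0,-0.12,0],"turn":[0,0,0]},{"jaw":0,"offset":[0,0,0],"turn":[0,0,0]},{"jaw":0,"offset":[0,0,0],"turn":[0,0,0]}]'
python3 g.py .547 -.290 .14 110
python3 - <<'E'
from h import *
c,im,d,P=look('top');cv2.imwrite('pics/t2.png',cv2.resize(im[90:260,300:500,::-1],None,fx=3.5,fy=3.5,interpolation=2))
E
```

```text
t: 5.37
position: [0.532, -0.1705, 0.1351]
eef_rot: [[-0.938, -0.346, -0.004], [-0.346, 0.938, 0.001], [0.003, 0.003, -1.0]]
ft_force: [0.3, 1.1, -3.5]
width: 0.0191
grasp_force: 59.9
t: 6.03
position: [0.5477, -0.2844, 0.1358]
eef_rot: [[-0.94, -0.342, -0.002], [-0.342, 0.94, 0.002], [0.001, 0.003, -1.0]]
ft_force: [-0.6, 1.0, -2.6]
width: 0.0191
grasp_force: 60.1
t 6.0333 pos [ 0.5477 -0.2844  0.1358] yaw 109.97 tilt [-0.0021  0.002 ] q [-0.48  0.47 -0.07  1.03  0.   -0.83] F [-0.6  1.  -2.6]
turn z units -0.0006258497973340759 after turn off [ 0.026 -0.051 -0.042] in current axes [ 0.026 -0.051 -0.042]
```

View pics/t2.png

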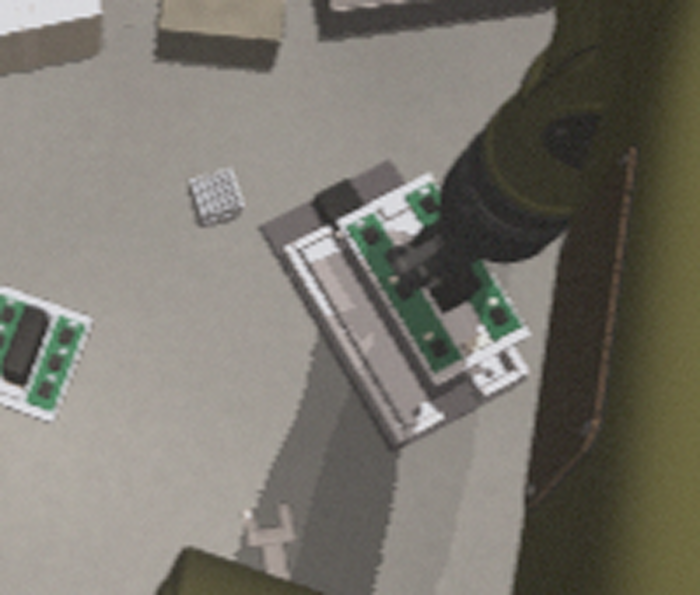

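The top view shows the carrier over the pocket, parallel to the nest, with its far end towards the switch at (335,200) in the crop. Now I'll trim the position and lower it, slowing at the end.

```bash
python3 -m inch '[{"jaw":0,"offset":[0.03,-0.05,0.1],"turn":[0,0,0]},{"jaw":0,"offset":[0,0,0.15],"turn":[0,0,0]},{"jaw":0,"offset":[0,0,0.15],"turn":[0,0,0]},{"jaw":0,"offset":[0,0,0.12],"turn":[0,0,0]},{"jaw":0,"offset":[0,0,0.08],"turn":[0,0,0]},{"jaw":0,"offset":[0,0,0.05],"turn":[0,0,0]},{"jaw":0,"offset":[0,0,0],"turn":[0,0,0]},{"jaw":0,"offset":[0,0,0],"turn":[0,0,0]}]'
python3 g.py .547 -.290 .045 110
python3 - <<'E'
from h import *
from scipy.optimize import minimize
c,im,d,P=look('wrist');s=robot.get_state();cv2.imwrite('pics/w3.png',im[...,::-1])
Q=P.reshape(-1,3);Q=Q[d.ravel()>0];a=np.radians(20)
e=(Q[:,:2]-[.547,-.290])@np.array([[np.cos(a),-np.sin(a)],[np.sin(a),np.cos(a)]])*1000;z=Q[:,2]*1000
for lo,hi in((24,33),(37,50)):
    k=(z>lo)&(z<hi)&(abs(e)<[110,75]).all(1);r=cv2.minAreaRect(e[k].astype(np.float32));print(lo,k.sum(),r,np.percentile(e[k],[1,99],axis=0).round(1).tolist())
E
```

```text
t: 6.75
position: [0.5472, -0.2902, 0.0723]
eef_rot: [[-0.939, -0.343, -0.0], [-0.343, 0.939, 0.0], [0.0, 0.0, -1.0]]
ft_force: [-0.1, -0.4, -2.6]
width: 0.0186
grasp_force: 60.2
t 6.75 pos [ 0.5472 -0.2902  0.0723] yaw 110.04 tilt [-0.0001  0.0001] q [-0.49  0.52 -0.16  0.89  0.   -0.84] F [-0.1 -0.4 -2.6]
turn z units 0.0009846315203614292 after turn off [0.001 0.003 0.273] in current axes [0.001 0.003 0.273]
24 7400 ((3.2095718383789062, 3.0623779296875), (185.63796997070312, 120.52330017089844), 0.05835820734500885) [[-89.4, -56.5], [92.7, 62.2]]
37 1 ((3.403066635131836, 40.91432189941406), (0.0, 0.0), 0.0) [[3.4, 40.9], [3.4, 40.9]]
```

View pics/w3.png

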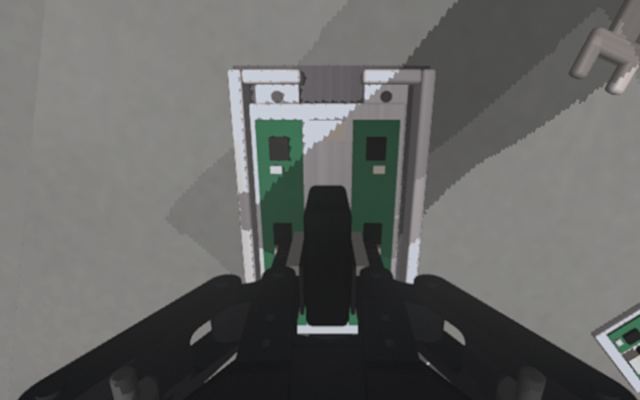

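The wrist view shows the carrier inside the fences with even gaps at left and right, around x=245 and x=410. The fit says to shift about 2 mm towards +x. Now the gentle lowering.

```bash
python3 -m inch '[{"jaw":0,"offset":[-0.02,0.01,0.06],"turn":[0,0,0]},{"jaw":0,"offset":[0,0,0.06],"turn":[0,0,0]},{"jaw":0,"offset":[0,0,0.05],"turn":[0,0,0]},{"jaw":0,"offset":[0,0,0.04],"turn":[0,0,0]},{"jaw":0,"offset":[0,0,0.03],"turn":[0,0,0]},{"jaw":0,"offset":[0,0,0.01],"turn":[0,0,0]},{"jaw":0,"offset":[0,0,0],"turn":[0,0,0]},{"jaw":0,"offset":[0,0,0],"turn":[0,0,0]}]'
python3 g.py .547 -.290 .045 110
```

```text
t: 7.47
position: [0.5487, -0.2888, 0.0473]
eef_rot: [[-0.94, -0.342, -0.0], [-0.342, 0.94, 0.0], [-0.0, 0.0, -1.0]]
ft_force: [0.9, 0.9, -2.5]
width: 0.0189
grasp_force: 60.3
t 7.4667 pos [ 0.5487 -0.2888  0.0473] yaw 110.02 tilt [-0.      0.0002] q [-0.48  0.54 -0.19  0.83  0.   -0.83] F [ 0.9  0.9 -2.5]
turn z units 0.00040643126131448704 after turn off [ 0.02  -0.006  0.023] in current axes [ 0.02  -0.006  0.023]
```

```bash
python3 -m inch '[{"jaw":0,"offset":[0,0,0.01],"turn":[0,0,0]},{"jaw":0,"offset":[0,0,0.01],"turn":[0,0,0]},{"jaw":0,"offset":[0,0,0.01],"turn":[0,0,0]},{"jaw":0,"offset":[0,0,0],"turn":[0,0,0]},{"jaw":0,"offset":[0,0,0],"turn":[0,0,0]}]'
```

```text
t: 7.88
position: [0.5489, -0.289, 0.045]
eef_rot: [[-0.94, -0.342, 0.001], [-0.342, 0.94, -0.001], [-0.001, -0.001, -1.0]]
ft_force: [-1.8, 0.6, 3.3]
width: 0.0187
grasp_force: 60.8
```

The carrier is on the ledges: vertical force changed from -2.5 to +3.3 N. Now I'll release and retreat upwards.

```bash
python3 -m inch '[{"jaw":0.3,"offset":[0,0,0],"turn":[0,0,0]},{"jaw":0.5,"offset":[0,0,0],"turn":[0,0,0]},{"jaw":0.8,"offset":[0,0,0],"turn":[0,0,0]},{"jaw":0.8,"offset":[0,0,0],"turn":[0,0,0]},{"jaw":0.8,"offset":[0,0,0],"turn":[0,0,0]},{"jaw":0.8,"offset":[0,0,0],"turn":[0,0,0]}]' && python3 -m inch '[{"jaw":0.8,"offset":[0,0,-0.1],"turn":[0,0,0]},{"jaw":0.8,"offset":[0,0,-0.2],"turn":[0,0,0]},{"jaw":0.8,"offset":[0,0,-0.25],"turn":[0,0,0]},{"jaw":0.8,"offset":[0,0,-0.25],"turn":[0,0,0]},{"jaw":0.8,"offset":[0,0,-0.25],"turn":[0,0,0]},{"jaw":0.8,"offset":[0,0,-0.25],"turn":[0,0,0]},{"jaw":0.8,"offset":[0,0,0],"turn":[0,0,0]},{"jaw":0.8,"offset":[0,0,0],"turn":[0,0,0]}]'
python3 - <<'E'
from h import *
c,im,d,P=look('wrist');cv2.imwrite('pics/w4.png',im[...,::-1])
Q=P.reshape(-1,3);Q=Q[d.ravel()>0];a=np.radians(20)
e=(Q[:,:2]-[.547,-.290])@np.array([[np.cos(a),-np.sin(a)],[np.sin(a),np.cos(a)]])*1000;z=Q[:,2]*1000
k=(z>66)&(z<80)&(abs(e)<[60,30]).all(1);print('rib',k.sum(),np.median(z[k]),cv2.minAreaRect(e[k].astype(np.float32)))
k=(z>23)&(z<34)&(abs(e)<[75,44]).all(1);A=np.c_[e[k],np.ones(k.sum())];print('plate',np.linalg.lstsq(A,z[k],rcond=None)[0])
k=(z>24)&(z<34)&(abs(e)<[110,75]).all(1);print('fence',cv2.minAreaRect(e[k].astype(np.float32)))
E
```

```text
t: 8.38
position: [0.5488, -0.2888, 0.0442]
eef_rot: [[-0.94, -0.342, 0.0], [-0.342, 0.94, -0.0], [-0.0, -0.0, -1.0]]
ft_force: [0.2, -0.4, -0.1]
width: 0.0686
grasp_force: 0.0
t: 9.05
position: [0.5501, -0.2895, 0.177]
eef_rot: [[-0.94, -0.342, 0.004], [-0.342, 0.94, -0.002], [-0.003, -0.004, -1.0]]
ft_force: [-0.1, 0.6, -1.1]
width: 0.0686
grasp_force: 0.0
rib 1484 70.91689102058987 ((1.2539825439453125, 1.366042137145996), (55.05030822753906, 19.937156677246094), 0.5629765391349792)
plate [4.75747396e-03 6.27591894e-04 2.70072516e+01]
fence ((10.265274047851562, 3.1788063049316406), (199.38040161132812, 120.27586364746094), 0.13979628682136536)
```

View pics/w4.png

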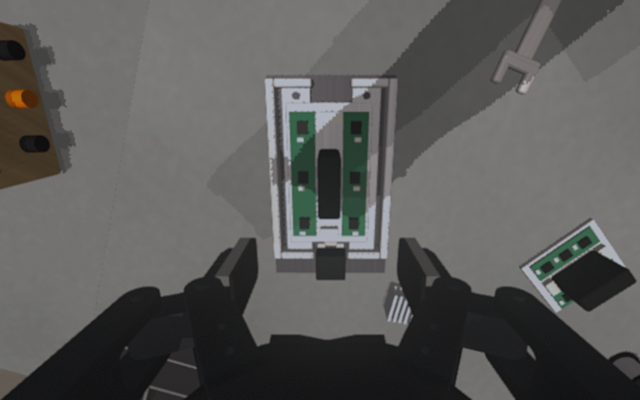

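The carrier lies flat (rib top at 71 mm, expected 72; slope below 0.005) and is centred inside the fences, around (330,180). The lever is underneath it at the switch end (330,258), and the gripper is clear. Handing in.

```bash
python3 -c "
from rig import robot
print(robot.job_done())"
```

```text
the job is handed in; nothing more can be done
None
```

The long carrier lies flat, centred and released in the test nest with its end over the switch lever; I didn't read the lever angle itself. The short carrier was not touched, and the job was handed in at about 9 s without a verdict being returned.

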